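# Build a clamping set-up on the base plate

## Robot

A 6-joint arm with a two-finger parallel gripper is mounted at the origin on the work surface; the furniture and walls round the work are solid. World frame = base frame: x ahead of the robot, y to its left, z up, the work surface at z = 0. Lengths are in mm, angles in rad, forces in N, time in s.
With the tool pointing down it reaches from about 300 to 775 mm from the base axis. Payload 14.6 kg.
Tool frame: the origin (TCP) lies at the very end of the fingers, on their centre line; the grasp point (between the pads) lies 19 mm behind it; z points along the fingers, y is the line along which they close (so a half turn about z gives the same grasp; the last joint's range is limited). The gripper opens to 94 mm and grips with 3 to 60 N. Pads are 16 mm wide; open, the fingers measure 119 mm over their backs; the gripper's body (75 mm by 177 mm) begins 78 mm behind the grasp point.
Start: joints at [-1.238, 0.3, 1.521, -0, 1.321, -0.067], TCP at [214.071, -506.619, 205.446] pointing down, gripper open.
Joint ranges: [-3.03, 3.03], [-0.79, 2.21], [0.23, 2.52], [-1.04, 4.18], [0, 3.07], [-2.55, 2.55]. Speed limits (rad/s): [2.22, 2.22, 2.57, 3.14, 3.14, 3.14].

## Interface

Orientations are given as [roll, pitch, yaw] about the fixed x, y, z axes, in that order (R = Rz(yaw) Ry(pitch) Rx(roll)).
In Python, from cell import manip, camera, get_calibration gives the robot as it stands. The module is installed in compiled form; this text tells all that it offers.
- The arm moves only by the tool jog_arm, never from a script. Its argument "plan" is one flat list of numbers, 6 for each row, row after row: the shift along the world's x, y, z in m, then the turn, a rotation vector about the world's x, y, z in degrees. A call has 1 to 20 rows; each row is the pose to reach, as a shift and turn from the pose commanded when the call began; what a row does not reach only later rows make up. A row lasts 1/10 s, in which the tool goes at most 50 mm and 8.59 degrees, less where a joint would pass 70% of its speed; a pose out of reach is approached as far as the arm can. A call with a gripper value outside its range is refused whole. "claw" is the finger opening in m, from 0 to 0.094, set as the call begins (left out, the last holds). The fingers move at their own pace and stop on an object; "force" is the grip in N (left out, the last holds). Time passes only in rows, so rows that repeat a pose let the fingers close. It gives the time, the measured TCP pose, the force, the opening and the grip force at its end, in the units of the state.
- manip.read_state(): the state, without advancing time (a new reading comes with each control period).
- camera(name): name is "side" or "top"; returns (picture, depth): 480x640x3 uint8, red, green, blue; 480x640 float32, mm along the optical axis (not along the pixel's ray), 0 where there is no reading.
- get_calibration(name): a dict with "fx", "fy", "cx", "cy" (pixels), "origin" and "attitude" of the camera in the world. Camera axes: x right, y down, z forward; pixel columns grow to the right and rows downward; lengths in mm; the calibration is good to about 2 mm. A picture is of the moment at which its call begins. get_calibration takes no time and is no camera call.
- manip.sign_off(): hands the job in; it is judged then, once.
The state is a dict: "clock": time; "joints": joint angles; "qd": joint speeds; "effort": joint torques, N m; "eef_pos": TCP position; "eef_rot": TCP orientation; "wrist_force": force on the tool from outside, world axes, zero at the start; "moment": the same for the moment, N m; "finger_gap": finger opening in mm; "finger_force": force on a finger pad.
Only numpy, scipy, OpenCV 4.12 (cv2) and the standard library are available. Lean on these libraries where they do the work, as an engineer would, in place of code of your own. Each camera call takes 0.05 s, during which the arm holds its last target. There are 200 camera calls.

## Task

Build the clamping set-up on the grey base plate: lay the wood block flat on the green mark, lengthwise along it, and the drilled steel block centred on the wood, the same way round; lay the square tube lengthwise on the blue mark, and the hexagon bar centred along the top of the tube. Last, lay the flat bar as a strap across the middle of both piles, centred over the plate and square to the piles, so that it rests on the steel block and the hexagon bar. Leave the red angle iron and the nut where they are.

Things in the scene. Friction and masses are not known exactly. Their poses are not given: they have to be found in the camera images.
- base_plate: grey steel base plate, 190 (x) x 150 (y) x 12 mm (z), rounded edges, a screw head in each corner and a dark centre line along y; screwed to the table, but it may stand at any yaw. Origin: centre of its underside; z up. The green mark is centred at x = -50 mm, the blue one at x = +50 mm, both on its top at z = 12 mm
- green_seat: green painted rectangle on top of the plate, 56 (x) x 113 (y) mm, flat paint. Origin: its centre, at the plate's top surface; axes parallel to the plate's
- blue_seat: blue painted rectangle on top of the plate, narrower and longer, 38 (x) x 138 (y) mm, flat paint. Origin: its centre, at the plate's top surface; axes parallel to the plate's
- wood_block: orange-brown beech packing block, 48 (x) x 105 (y) x 32 mm (z), 0.14 kg. Origin: centre of its underside; y along its length, x across its width, z up; as found it lies flat on the table
- work_block: light grey steel block with three drilled holes in a row along its top, 45 (x) x 75 (y) x 18 mm (z), 0.46 kg (may be up to 20 % lighter or heavier). Origin: centre of its underside; y along its length, x across its width, z up; as found it lies flat on the table
- tube_offcut: brown square steel tube, 30 (x) x 130 (y) x 30 mm (z), 0.24 kg. Origin: centre of its underside; y along its length, x across its width, z up; as found it lies flat on the table
- hex_bar: dark brown hexagon bar, 24 mm wide over the corners (x; the corners point sideways at half height), 100 mm long (y), 21 mm high over the flats (z), 0.31 kg. Origin: centre of its underside; y along its length, x across its width, z up; as found it lies flat on the table on one of its flats
- flat_bar: brown flat steel bar, one end filed to a blunt point, 25 (x) x 169 (y) x 8 mm (z), 0.27 kg, balanced at its middle. Origin: centre of its underside; y along its length, x across its width, z up; as found it lies flat on the table
- angle_piece: red angle iron piece, 40 x 90 x 40 mm, loose on the table; not to be disturbed. Origin: centre of its underside, y along its length
- nut: brown hexagon nut, 24 x 27 x 13 mm, loose on the table; not to be disturbed. Origin: centre of its underside
There are look-alikes about, which are no part of the job. Leave any orange look-alike of the hex_bar alone.

How it is judged (in metres and radians):
At the end, for the whole second after the job is handed in: Wood on green, steel on wood, tube on blue, hex bar on tube: each within 12 mm (hex bar 10 mm across) and turned under 0.12 rad. Flat bar touches steel and hex bar, centred on the plate within 15 mm lengthwise, 10 mm sideways, square within 0.12 rad. All level (0.06 rad, 4 mm), at rest (x of wood_block in the frame of green_seat between -0.012 and 0.012 m and y of wood_block in the frame of green_seat between -0.012 and 0.012 m and z of wood_block in the frame of green_seat between -0.004 and 0.004 m and angle between the y axis of wood_block and the y axis of green_seat, either way round below 0.12 rad and angle between each of wood_block, work_block, tube_offcut, hex_bar, flat_bar's own z axis and vertical below 0.06 rad and x of work_block in the frame of wood_block between -0.012 and 0.012 m and y of work_block in the frame of wood_block between -0.012 and 0.012 m and z of work_block in the frame of wood_block between 0.028 and 0.036 m and angle between the y axis of work_block and the y axis of wood_block, either way round below 0.12 rad and x of tube_offcut in the frame of blue_seat between -0.012 and 0.012 m and y of tube_offcut in the frame of blue_seat between -0.012 and 0.012 m and z of tube_offcut in the frame of blue_seat between -0.004 and 0.004 m and angle between the y axis of tube_offcut and the y axis of blue_seat, either way round below 0.12 rad and x of hex_bar in the frame of tube_offcut between -0.01 and 0.01 m and y of hex_bar in the frame of tube_offcut between -0.012 and 0.012 m and z of hex_bar in the frame of tube_offcut between 0.026 and 0.034 m and angle between the y axis of hex_bar and the y axis of tube_offcut, either way round below 0.12 rad and x of flat_bar in the frame of base_plate between -0.015 and 0.015 m and y of flat_bar in the frame of base_plate between -0.01 and 0.01 m and z of flat_bar in the frame of base_plate between 0.0585 and 0.0665 m and angle between the y axis of flat_bar and the x axis of base_plate, either way round below 0.12 rad and contact force between flat_bar and work_block above 0.2 N and contact force between flat_bar and hex_bar above 0.2 N and linear speed of each of wood_block, work_block, tube_offcut, hex_bar, flat_bar below 0.01 m/s).
It fails at once if the angle iron is pushed more than 25 mm (distance of angle_piece from where it was at the start of the episode above 0.025 m).
It fails at once if the nut is pushed more than 25 mm (distance of nut from where it was at the start of the episode above 0.025 m).
It also fails if it takes over 117 s, if anything falls off the work surface, if the arm or the gripper's body presses on something with over 40 N, if the wrist force passes 120 N, or if a joint passes its speed limit or range.

## Working session

There is one attempt and no reset: what is moved stays moved. The work goes in short steps, Python scripts to look and compute and a tool call to move; the robot and the scene stay as the last step left them, time stands still between calls to the robot, and variables do not carry over. Pictures are saved under pics/ and viewed, at most 14 in all, crops included, and the job is handed in when it is done.

Besides the shell and the picture viewer there is one more tool, called after "Request:" as name(argument=value, ...), one argument or row to a line, values as JSON. jog_arm: Moves the arm, as the interface text tells. Its arguments: {"type":"object","properties":{"plan":{"type":"array"},"claw":{"type":"number"},"force":{"type":"number"}},"required":["plan"]}

```bash
mkdir -p pics
python3 - <<'E'
from cell import manip,camera,get_calibration
import cv2,numpy as np
for n in("top","side"):
    p,d=camera(n); cv2.imwrite(f"pics/{n}0.png",p[:,:,::-1]); np.savez(f"{n}0.npz",p=p,d=d)
    print(n,get_calibration(n),d[d>0].min(),d.max())
print(manip.read_state())
E
```

```text
top {'fx': 445.0179849208177, 'fy': 445.0179849208177, 'cx': 316.25396926136636, 'cy': 246.80445570753412, 'origin': array([ 426.99712028,   14.88537718, 1135.94001862]), 'attitude': array([-3.04254022, -0.01354494, -1.58934817])} 422.1191 2033.1418
side {'fx': 436.40732733751184, 'fy': 436.40732733751184, 'cx': 319.7986559656542, 'cy': 243.10557841544826, 'origin': array([254.73313186, 738.53914909, 561.0004752 ]), 'attitude': array([-2.17100549, -0.02379208, -2.76892513])} 492.06146 3999.9604
{'clock': 0.1, 'joints': array([-1.23759831e+00,  3.00379402e-01,  1.52147788e+00, -3.11741347e-05,
        1.32074528e+00, -6.65860479e-02]), 'qd': array([ 0.00118626, -0.00176308, -0.00198915,  0.0007311 ,  0.0004784 ,
       -0.00023483]), 'effort': array([-2.15689070e-04, -5.32638216e+01, -3.53282368e+01,  7.08149979e-02,
        2.34627840e-02, -8.68050233e-05]), 'eef_pos': array([ 213.99177743, -506.41229426,  204.98029938]), 'eef_rot': array([-3.14058298e+00, -3.70660615e-05,  3.99791779e-01]), 'wrist_force': array([-0.46996371,  0.79003926,  0.11529083]), 'moment': array([-0.02669395, -0.00461228, -0.07796532]), 'finger_force': 0.0, 'finger_gap': 94.02880362532984}
```

View pics/top0.png

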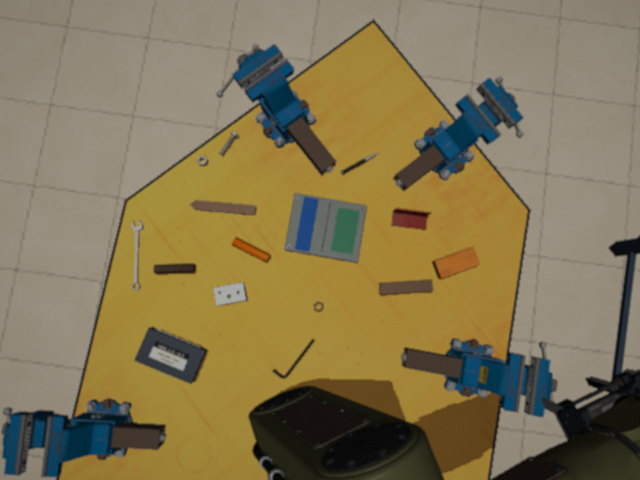

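View pics/side0.png

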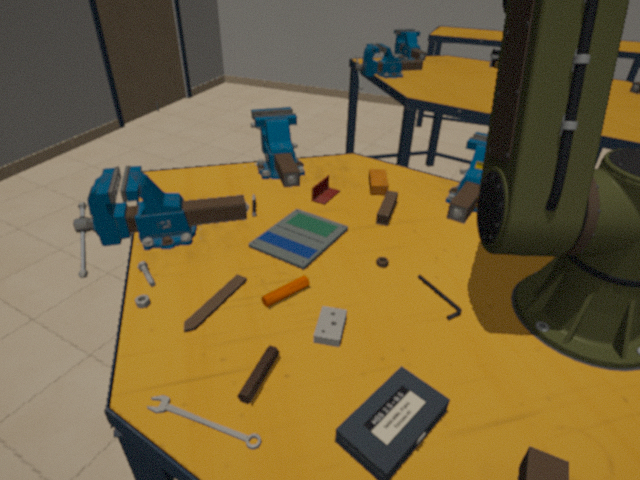

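The top view shows these candidates:
- wood_block is the orange block at (456,263).
- The square tube is at (405,287).
- The flat bar with a pointed end is at (224,208).
- The hexagon bar is dark, at (175,268). Its look-alike at (251,249) is orange and must be left alone.
- The drilled steel block is at (230,294).
- The angle iron is at (410,218) and the nut at (319,306).
- The plate is at (326,228), with blue on the left and green on the right.

```bash
cat > h.py <<'E'
import numpy as np,cv2
from scipy.spatial.transform import Rotation as R
from cell import manip,camera,get_calibration
def world(name,d):
    c=get_calibration(name);v,u=np.mgrid[:480,:640]
    P=np.dstack([(u-c['cx'])/c['fx']*d,(v-c['cy'])/c['fy']*d,d])
    return P@R.from_euler('xyz',c['attitude']).as_matrix().T+c['origin']
def rect(m,W):
    n,l,s,_=cv2.connectedComponentsWithStats(m.astype(np.uint8))
    k=1+s[1:,4].argmax();q=W[l==k]
    (x,y),(a,b),t=cv2.minAreaRect(q[:,:2].astype(np.float32))
    if a>b:t+=90          # t+90 = direction of side b
    if a>b:a,b=b,a
    ax=(t+90)%180
    return f"c=({x:.1f},{y:.1f}) mean=({q[:,0].mean():.1f},{q[:,1].mean():.1f}) size {a:.0f}x{b:.0f} long axis {ax:.1f}deg z={np.median(q[:,2]):.1f} n={len(q)}"
def roi(b):
    m=np.zeros((480,640),bool);m[b[1]:b[3],b[0]:b[2]]=1;return m
E
cat > m.py <<'E'
from h import *
f=np.load("top0.npz");p,d=f['p'],f['d'];W=world("top",d);z=W[...,2]
r,g,b=[p[...,i].astype(int) for i in range(3)]
print("table z",np.median(z[roi((330,300,380,330))]),z[roi((330,310,380,330))].std())
B=dict(wood=(425,240,488,285,32),tube=(370,270,440,303,30),flat=(180,192,268,224,8),hex=(145,255,205,282,21),lookalike=(225,230,278,268,20),work=(205,275,255,312,18),angle=(385,200,435,235,40),nut=(308,295,330,318,13),plate=(275,185,375,270,12))
for k,v in B.items():
    print(k,rect(roi(v[:4])&(z>max(3.5,v[4]*.6)),W))
M=roi(B['plate'][:4])
print('green',rect(M&(g>r+25)&(g>b),W)); print('blue',rect(M&(b>r+40)&(b>g+30),W))
x=p[185:310,130:490][:,:,::-1]; cv2.imwrite("pics/crop.png",cv2.resize(x,None,fx=2.2,fy=2.2,interpolation=2))
E
python3 m.py
```

```text
table z 0.4680915807520023 50.767471770661274
wood c=(453.5,-198.5) mean=(491.9,-349.9) size 54x427 long axis 104.3deg z=32.3 n=832
tube c=(429.8,-137.3) mean=(434.0,-222.9) size 30x304 long axis 92.8deg z=30.7 n=634
flat c=(579.4,139.9) mean=(645.1,231.4) size 97x382 long axis 53.6deg z=8.0 n=590
hex c=(471.1,209.3) mean=(490.3,352.7) size 34x397 long axis 82.1deg z=19.9 n=349
lookalike c=(535.6,162.9) mean=(535.4,162.6) size 23x100 long axis 62.4deg z=19.7 n=352
work c=(435.5,135.7) mean=(425.4,214.9) size 47x238 long axis 97.2deg z=18.5 n=537
angle c=(624.3,-246.0) mean=(623.5,-245.2) size 6x90 long axis 81.6deg z=38.4 n=104
nut c=(389.4,-5.2) mean=(389.0,-5.0) size 23x23 long axis 43.8deg z=13.4 n=56
plate c=(544.1,-18.9) mean=(587.6,-27.3) size 190x243 long axis 169.1deg z=12.4 n=4282
green c=(524.6,-56.4) mean=(577.8,-75.4) size 69x232 long axis 160.4deg z=12.8 n=940
blue c=(548.2,27.0) mean=(597.0,22.0) size 47x239 long axis 174.5deg z=12.5 n=766
```

View pics/crop.png

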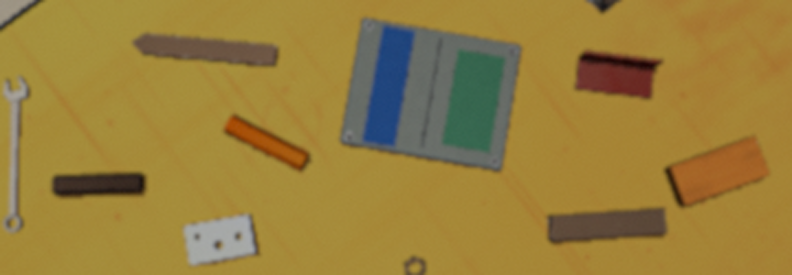

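The crop confirms the identities. The hexagon bar is the dark one at crop (98,184), and the orange one at (266,142) is the look-alike. The outliers come from missing depth readings, so I'll filter those out.

```bash
sed -i 's/(z>max(3.5,v\[4\]\*.6))/(z>max(3.5,v[4]*.6))\&(d>0)\&(z<v[4]+5)/; s/^M=.*/M=roi(B["plate"][:4])\&(d>0)\&(abs(z-12)<5)/' m.py; python3 m.py
```

```text
table z 0.4680915807520023 50.767471770661274
wood c=(492.8,-353.1) mean=(492.1,-351.0) size 48x107 long axis 108.6deg z=32.3 n=813
tube c=(434.1,-224.4) mean=(434.1,-224.0) size 30x130 long axis 92.8deg z=30.6 n=622
flat c=(646.7,236.0) mean=(646.3,232.6) size 26x168 long axis 83.5deg z=8.0 n=583
hex c=(491.2,355.6) mean=(490.7,354.6) size 24x101 long axis 90.7deg z=19.8 n=346
lookalike c=(535.6,162.9) mean=(535.3,162.5) size 23x100 long axis 62.4deg z=19.7 n=345
work c=(425.3,215.8) mean=(425.4,215.6) size 45x75 long axis 99.3deg z=18.4 n=530
angle c=(624.3,-246.0) mean=(623.6,-244.7) size 6x90 long axis 81.6deg z=38.3 n=102
nut c=(389.4,-5.2) mean=(389.1,-4.9) size 23x23 long axis 43.8deg z=13.4 n=55
plate c=(589.5,-27.7) mean=(588.6,-27.5) size 150x190 long axis 79.1deg z=12.3 n=4202
green c=(579.4,-76.2) mean=(578.9,-76.1) size 55x112 long axis 168.9deg z=12.7 n=914
blue c=(598.4,22.0) mean=(598.1,22.1) size 37x137 long axis 169.0deg z=12.4 n=751
```

Every measured size matches the description, within 2 mm (the wood's 107 mm against 105 is the largest). The plate is at (589,-27.4) with its y axis at 169°. I'll start with the wood block: move across at height, turn 85.7° and descend.

Request:
jog_arm(
  plan=[0.278,0.154,0,0,0,85.7,0.278,0.154,0,0,0,85.7,0.278,0.154,0,0,0,85.7,0.278,0.154,0,0,0,85.7,0.278,0.154,0,0,0,85.7,0.278,0.154,0,0,0,85.7,0.278,0.154,0,0,0,85.7,0.278,0.154,0,0,0,85.7,0.278,0.154,0,0,0,85.7,0.278,0.154,0,0,0,85.7,0.278,0.154,0,0,0,85.7,0.278,0.154,0,0,0,85.7,0.278,0.154,-0.05,0,0,85.7,0.278,0.154,-0.1,0,0,85.7,0.278,0.154,-0.14,0,0,85.7,0.278,0.154,-0.165,0,0,85.7,0.278,0.154,-0.18,0,0,85.7,0.278,0.154,-0.19,0,0,85.7,0.278,0.154,-0.197,0,0,85.7,0.278,0.154,-0.197,0,0,85.7],
  claw=0.094,
  force=30,
)

```text
clock: 2.1
eef_pos: [492.2, -352.7, 8.5]
eef_rot: [3.142, 0.0, 1.895]
wrist_force: [1.0, -0.2, 0.5]
finger_gap: 94.0
finger_force: 0.0
```

Request:
jog_arm(
  plan=[0,0,0,0,0,0,0,0,0,0,0,0,0,0,0,0,0,0,0,0,0,0,0,0,0,0,0,0,0,0,0,0,0,0,0,0,0,0,0,0,0,0,0,0,0,0,0,0],
  claw=0.03,
  force=30,
)

```text
clock: 2.9
eef_pos: [492.1, -352.6, 8.5]
eef_rot: [3.141, 0.0, 1.896]
wrist_force: [0.4, 1.6, 0.8]
finger_gap: 47.7
finger_force: 30.0
```

Request:
jog_arm(
  plan=[0,0,0.03,0,0,0,0,0,0.08,0,0,0,0.0873,0.2762,0.08,0,0,60.4,0.0873,0.2762,0.08,0,0,60.4,0.0873,0.2762,0.08,0,0,60.4,0.0873,0.2762,0.08,0,0,60.4,0.0873,0.2762,0.08,0,0,60.4,0.0873,0.2762,0.08,0,0,60.4,0.0873,0.2762,0.08,0,0,60.4,0.0873,0.2762,0.08,0,0,60.4,0.0873,0.2762,0.08,0,0,60.4,0.0873,0.2762,0.06,0,0,60.4,0.0873,0.2762,0.04,0,0,60.4,0.0873,0.2762,0.028,0,0,60.4,0.0873,0.2762,0.02,0,0,60.4,0.0873,0.2762,0.016,0,0,60.4,0.0873,0.2762,0.0135,0,0,60.4,0.0873,0.2762,0.0125,0,0,60.4,0.0873,0.2762,0.0125,0,0,60.4],
)

```text
clock: 4.8
eef_pos: [579.6, -76.4, 21.4]
eef_rot: [-3.142, 0.001, 2.95]
wrist_force: [-0.6, -0.3, -1.2]
finger_gap: 47.3
finger_force: 30.0
```

Request:
jog_arm(
  plan=[0,0,0,0,0,0,0,0,0,0,0,0,0,0,0,0,0,0,0,0,0,0,0,0,0,0,0.03,0,0,0,0,0,0.08,0,0,0,0,0,0.12,0,0,0],
  claw=0.08,
)

```text
clock: 5.5
eef_pos: [579.4, -76.4, 143.3]
eef_rot: [-3.142, 0.001, 2.95]
wrist_force: [-0.1, 0.4, 0.3]
finger_gap: 80.0
finger_force: 0.0
```

Request:
jog_arm(
  plan=[-0.1453,-0.1478,0,0,0,-76.2,-0.1453,-0.1478,0,0,0,-76.2,-0.1453,-0.1478,0,0,0,-76.2,-0.1453,-0.1478,0,0,0,-76.2,-0.1453,-0.1478,0,0,0,-76.2,-0.1453,-0.1478,0,0,0,-76.2,-0.1453,-0.1478,0,0,0,-76.2,-0.1453,-0.1478,0,0,0,-76.2,-0.1453,-0.1478,0,0,0,-76.2,-0.1453,-0.1478,0,0,0,-76.2,-0.1453,-0.1478,-0.04,0,0,-76.2,-0.1453,-0.1478,-0.08,0,0,-76.2,-0.1453,-0.1478,-0.105,0,0,-76.2,-0.1453,-0.1478,-0.12,0,0,-76.2,-0.1453,-0.1478,-0.128,0,0,-76.2,-0.1453,-0.1478,-0.133,0,0,-76.2,-0.1453,-0.1478,-0.133,0,0,-76.2],
)

```text
clock: 7.2
eef_pos: [434.2, -224.3, 8.0]
eef_rot: [3.142, 0.0, 1.621]
wrist_force: [0.4, 0.9, -0.1]
finger_gap: 79.6
finger_force: 0.0
```

Request:
jog_arm(
  plan=[0,0,0,0,0,0,0,0,0,0,0,0,0,0,0,0,0,0,0,0,0,0,0,0,0,0,0,0,0,0,0,0,0,0,0,0,0,0,0,0,0,0,0,0,0,0,0,0],
  claw=0.015,
)

```text
clock: 8.0
eef_pos: [434.2, -224.3, 8.0]
eef_rot: [3.141, 0.0, 1.62]
wrist_force: [0.1, 0.9, 0.3]
finger_gap: 30.1
finger_force: 30.0
```

Request:
jog_arm(
  plan=[0,0,0.04,0,0,0,0,0,0.09,0,0,0,0.1643,0.2459,0.1,0,0,76.2,0.1643,0.2459,0.1,0,0,76.2,0.1643,0.2459,0.1,0,0,76.2,0.1643,0.2459,0.1,0,0,76.2,0.1643,0.2459,0.1,0,0,76.2,0.1643,0.2459,0.1,0,0,76.2,0.1643,0.2459,0.1,0,0,76.2,0.1643,0.2459,0.1,0,0,76.2,0.1643,0.2459,0.1,0,0,76.2,0.1643,0.2459,0.1,0,0,76.2,0.1643,0.2459,0.1,0,0,76.2,0.1643,0.2459,0.06,0,0,76.2,0.1643,0.2459,0.035,0,0,76.2,0.1643,0.2459,0.022,0,0,76.2,0.1643,0.2459,0.016,0,0,76.2,0.1643,0.2459,0.0135,0,0,76.2,0.1643,0.2459,0.0125,0,0,76.2,0.1643,0.2459,0.0125,0,0,76.2],
)

```text
clock: 10.0
eef_pos: [598.9, 21.7, 21.4]
eef_rot: [3.141, 0.001, 2.949]
wrist_force: [-0.0, 0.4, -2.4]
finger_gap: 29.6
finger_force: 30.0
```

Request:
jog_arm(
  plan=[0,0,0,0,0,0,0,0,0,0,0,0,0,0,0,0,0,0,0,0,0,0,0,0,0,0,0.03,0,0,0,0,0,0.08,0,0,0,0,0,0.12,0,0,0],
  claw=0.06,
)

```text
clock: 10.7
eef_pos: [598.4, 21.7, 142.8]
eef_rot: [3.141, 0.001, 2.95]
wrist_force: [0.2, -0.6, 1.2]
finger_gap: 59.9
finger_force: 0.0
```

Request:
jog_arm(
  plan=[-0.173,0.194,0,0,0,-69.7,-0.173,0.194,0,0,0,-69.7,-0.173,0.194,0,0,0,-69.7,-0.173,0.194,0,0,0,-69.7,-0.173,0.194,0,0,0,-69.7,-0.173,0.194,0,0,0,-69.7,-0.173,0.194,0,0,0,-69.7,-0.173,0.194,0,0,0,-69.7,-0.173,0.194,0,0,0,-69.7,-0.173,0.194,0,0,0,-69.7,-0.173,0.194,-0.04,0,0,-69.7,-0.173,0.194,-0.08,0,0,-69.7,-0.173,0.194,-0.105,0,0,-69.7,-0.173,0.194,-0.12,0,0,-69.7,-0.173,0.194,-0.129,0,0,-69.7,-0.173,0.194,-0.1345,0,0,-69.7,-0.173,0.194,-0.1345,0,0,-69.7],
  claw=0.08,
)

```text
clock: 12.4
eef_pos: [425.4, 215.7, 5.9]
eef_rot: [-3.141, 0.0, 1.734]
wrist_force: [-0.2, -0.2, 0.0]
finger_gap: 80.3
finger_force: 0.0
```

Request:
jog_arm(
  plan=[0,0,0,0,0,0,0,0,0,0,0,0,0,0,0,0,0,0,0,0,0,0,0,0,0,0,0,0,0,0,0,0,0,0,0,0,0,0,0,0,0,0,0,0,0,0,0,0],
  claw=0.03,
  force=35,
)

```text
clock: 13.2
eef_pos: [425.6, 215.7, 6.2]
eef_rot: [3.141, -0.0, 1.733]
wrist_force: [-0.2, -0.7, 4.9]
finger_gap: 44.9
finger_force: 35.0
```

```bash
cat > look.py <<'E'
from h import *
p,d=camera("top");W=world("top",d);z=W[...,2]
v=(d>0)&(abs(W[...,0]-589)<120)&(abs(W[...,1]+27)<120)
L=79.0*np.pi/180
import sys
for n,zz,cx in(("wood",44,0),("tube",42,0),("work",62,0),("hex",63,0),("flat",70,0)):
  for side in(-1,1):
    m=v&(abs(z-zz)<3.5)&(side*(W[...,0]-589)*np.cos(L)+side*(W[...,1]+27.4)*np.sin(L)>0)
    if m.sum()>60: print(n,"green" if side<0 else "blue",rect(m,W))
E
python3 look.py
```

```text
wood green c=(579.3,-76.9) mean=(579.5,-76.9) size 48x105 long axis 169.2deg z=44.3 n=712
wood blue c=(597.8,21.3) mean=(596.9,21.5) size 30x130 long axis 169.1deg z=42.6 n=475
tube green c=(579.3,-77.0) mean=(579.5,-76.9) size 48x105 long axis 169.0deg z=43.7 n=574
tube blue c=(597.8,21.2) mean=(597.7,21.1) size 30x130 long axis 169.0deg z=42.0 n=568
```

Wood and tube are both placed within 1 mm. Next is the steel block onto the wood.

Request:
jog_arm(
  plan=[0,0,0.03,0,0,0,0,0,0.08,0,0,0,0.154,-0.2924,0.12,0,0,69.7,0.154,-0.2924,0.12,0,0,69.7,0.154,-0.2924,0.12,0,0,69.7,0.154,-0.2924,0.12,0,0,69.7,0.154,-0.2924,0.12,0,0,69.7,0.154,-0.2924,0.12,0,0,69.7,0.154,-0.2924,0.12,0,0,69.7,0.154,-0.2924,0.12,0,0,69.7,0.154,-0.2924,0.12,0,0,69.7,0.154,-0.2924,0.12,0,0,69.7,0.154,-0.2924,0.12,0,0,69.7,0.154,-0.2924,0.085,0,0,69.7,0.154,-0.2924,0.065,0,0,69.7,0.154,-0.2924,0.055,0,0,69.7,0.154,-0.2924,0.049,0,0,69.7,0.154,-0.2924,0.046,0,0,69.7,0.154,-0.2924,0.0448,0,0,69.7,0.154,-0.2924,0.0448,0,0,69.7],
)

```text
clock: 15.25
eef_pos: [579.7, -76.7, 51.4]
eef_rot: [3.142, 0.001, 2.95]
wrist_force: [-0.3, -0.1, -5.4]
finger_gap: 44.7
finger_force: 35.0
```

Request:
jog_arm(
  plan=[0,0,0,0,0,0,0,0,0,0,0,0,0,0,0,0,0,0,0,0,0,0,0,0,0,0,0.03,0,0,0,0,0,0.08,0,0,0,0,0,0.09,0,0,0],
  claw=0.075,
)

```text
clock: 15.95
eef_pos: [581.3, -77.1, 146.3]
eef_rot: [-3.142, 0.008, 2.95]
wrist_force: [-0.6, -0.3, 0.4]
finger_gap: 74.8
finger_force: 0.0
```

Request:
jog_arm(
  plan=[-0.0884,0.4319,0,0,0,-78.3,-0.0884,0.4319,0,0,0,-78.3,-0.0884,0.4319,0,0,0,-78.3,-0.0884,0.4319,0,0,0,-78.3,-0.0884,0.4319,0,0,0,-78.3,-0.0884,0.4319,0,0,0,-78.3,-0.0884,0.4319,0,0,0,-78.3,-0.0884,0.4319,0,0,0,-78.3,-0.0884,0.4319,0,0,0,-78.3,-0.0884,0.4319,0,0,0,-78.3,-0.0884,0.4319,0,0,0,-78.3,-0.0884,0.4319,-0.04,0,0,-78.3,-0.0884,0.4319,-0.08,0,0,-78.3,-0.0884,0.4319,-0.105,0,0,-78.3,-0.0884,0.4319,-0.12,0,0,-78.3,-0.0884,0.4319,-0.131,0,0,-78.3,-0.0884,0.4319,-0.1363,0,0,-78.3,-0.0884,0.4319,-0.1363,0,0,-78.3],
  claw=0.06,
)

```text
clock: 17.75
eef_pos: [491.2, 355.1, 4.7]
eef_rot: [3.141, -0.0, 1.583]
wrist_force: [0.4, -0.5, -0.1]
finger_gap: 59.8
finger_force: 0.0
```

Request:
jog_arm(
  plan=[0,0,0,0,0,0,0,0,0,0,0,0,0,0,0,0,0,0,0,0,0,0,0,0,0,0,0,0,0,0,0,0,0,0,0,0,0,0,0,0,0,0,0,0,0,0,0,0],
  claw=0.012,
  force=30,
)

```text
clock: 18.55
eef_pos: [491.2, 355.3, 4.7]
eef_rot: [3.141, -0.0, 1.583]
wrist_force: [0.1, -0.0, 2.9]
finger_gap: 22.1
finger_force: 30.0
```

```bash
python3 look.py
```

```text
wood green c=(535.0,-68.6) mean=(535.2,-67.2) size 14x47 long axis 80.5deg z=43.8 n=98
wood blue c=(597.6,21.2) mean=(596.6,21.4) size 30x130 long axis 169.3deg z=42.5 n=481
tube green c=(535.2,-68.3) mean=(535.2,-66.9) size 15x48 long axis 79.2deg z=43.6 n=84
tube blue c=(597.5,21.1) mean=(597.9,21.1) size 30x130 long axis 169.3deg z=42.1 n=557
work green c=(578.0,-77.0) mean=(577.7,-76.7) size 45x75 long axis 168.9deg z=62.1 n=500
hex green c=(578.0,-77.0) mean=(578.1,-76.6) size 45x75 long axis 168.9deg z=62.4 n=495
```

The steel block is good. The hexagon bar's grip gap is 22.1 mm instead of 24, so I'll check it before lifting.

Run:
```python
from h import *
p,d=camera("side");W=world("side",d)
m=(d>0)&(abs(W[...,0]-491)<18)&(abs(W[...,1]-355)<60)&(W[...,2]<30)&(W[...,2]>4)
vs,us=np.nonzero(m);print(us.min(),us.max(),vs.min(),vs.max())
for y0 in(308,320,332,380,392):
    q=W[m&(abs(W[...,1]-y0)<6)]; print(y0,len(q), np.percentile(q,[2,50,98],axis=0)[:,[0,2]].round(1).tolist() if len(q) else "")
x=p[330:420,200:320][:,:,::-1];cv2.imwrite("pics/hex.png",cv2.resize(x,None,fx=6,fy=6,interpolation=2))
```

```text
237 279 348 403
308 29 [[479.9, 10.1], [483.3, 15.8], [486.9, 21.2]]
320 10 [[480.1, 10.4], [481.4, 13.1], [499.9, 18.3]]
332 9 [[496.4, 12.5], [498.8, 19.2], [502.8, 22.2]]
380 103 [[478.9, 11.1], [486.3, 20.1], [499.4, 22.2]]
392 113 [[479.2, 10.2], [485.6, 20.0], [499.3, 22.6]]
```

View pics/hex.png

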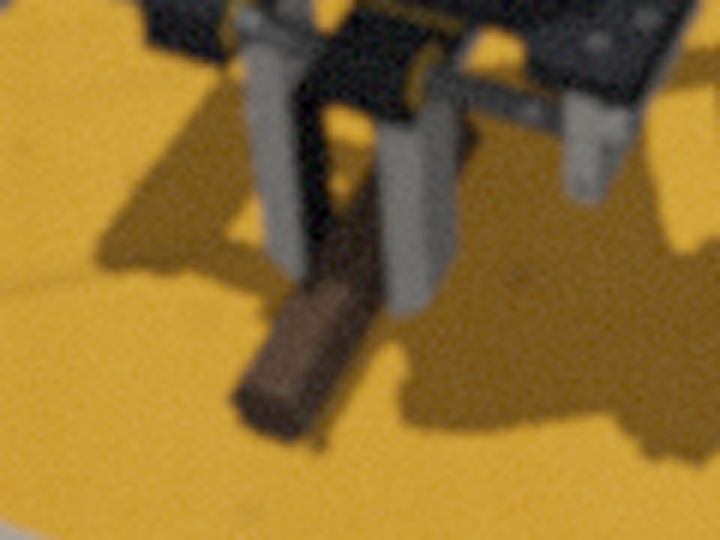

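The crop shows the bar with its top flat upwards and level, held between the fingers at crop (370,230). I'll lift it and place it on the tube.

Request:
jog_arm(
  plan=[0,0,0.02,0,0,0,0,0,0.06,0,0,0,0,0,0.1,0,0,0,0.1067,-0.3339,0.11,0,0,78.3,0.1067,-0.3339,0.11,0,0,78.3,0.1067,-0.3339,0.11,0,0,78.3,0.1067,-0.3339,0.11,0,0,78.3,0.1067,-0.3339,0.11,0,0,78.3,0.1067,-0.3339,0.11,0,0,78.3,0.1067,-0.3339,0.11,0,0,78.3,0.1067,-0.3339,0.11,0,0,78.3,0.1067,-0.3339,0.11,0,0,78.3,0.1067,-0.3339,0.11,0,0,78.3,0.1067,-0.3339,0.11,0,0,78.3,0.1067,-0.3339,0.11,0,0,78.3],
)

```text
clock: 20.15
eef_pos: [597.3, 21.4, 114.0]
eef_rot: [-3.141, -0.001, 2.947]
wrist_force: [0.7, 0.6, -3.2]
finger_gap: 22.2
finger_force: 30.0
```

Run:
```python
from h import *
p,d=camera("side");W=world("side",d);cv2.imwrite("pics/hex2.png",cv2.resize(p[140:290,220:420][:,:,::-1],None,fx=4,fy=4,interpolation=2))
```

```text
(no output)
```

View pics/hex2.png

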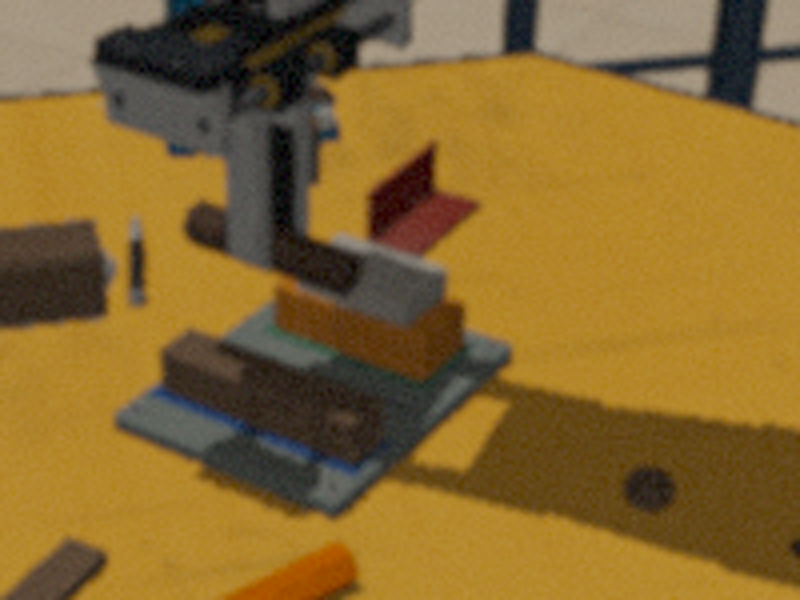

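The bar is held level above the tube, at crop (270,250), and the other pieces stand as placed. Lowering it now.

Request:
jog_arm(
  plan=[0.0003,0,-0.03,0,0,0,0.0003,0,-0.05,0,0,0,0.0003,0,-0.06,0,0,0,0.0003,0,-0.064,0,0,0,0.0003,0,-0.066,0,0,0,0.0003,0,-0.0675,0,0,0,0.0003,0,-0.0675,0,0,0,0.0003,0,-0.0675,0,0,0],
)

```text
clock: 21.0
eef_pos: [598.2, 21.3, 47.5]
eef_rot: [3.141, 0.001, 2.95]
wrist_force: [0.4, 0.4, -3.7]
finger_gap: 22.6
finger_force: 30.0
```

Request:
jog_arm(
  plan=[0,0,0,0,0,0,0,0,0,0,0,0,0,0,0,0,0,0,0,0,0,0,0,0,0,0,0,0,0,0,0,0,0.03,0,0,0,0,0,0.06,0,0,0,0,0,0.09,0,0,0,0,0,0.09,0,0,0],
  claw=0.05,
)

```text
clock: 21.9
eef_pos: [599.7, 21.3, 141.2]
eef_rot: [3.141, 0.006, 2.95]
wrist_force: [-0.4, 0.5, -0.1]
finger_gap: 49.9
finger_force: 0.0
```

Request:
jog_arm(
  plan=[0.0487,0.2147,0,0,0,-85.5,0.0487,0.2147,0,0,0,-85.5,0.0487,0.2147,0,0,0,-85.5,0.0487,0.2147,0,0,0,-85.5,0.0487,0.2147,0,0,0,-85.5,0.0487,0.2147,0,0,0,-85.5,0.0487,0.2147,0,0,0,-85.5,0.0487,0.2147,0,0,0,-85.5,0.0487,0.2147,0,0,0,-85.5,0.0487,0.2147,0,0,0,-85.5,0.0487,0.2147,0,0,0,-85.5,0.0487,0.2147,-0.04,0,0,-85.5,0.0487,0.2147,-0.08,0,0,-85.5,0.0487,0.2147,-0.105,0,0,-85.5,0.0487,0.2147,-0.12,0,0,-85.5,0.0487,0.2147,-0.128,0,0,-85.5,0.0487,0.2147,-0.132,0,0,-85.5,0.0487,0.2147,-0.134,0,0,-85.5,0.0487,0.2147,-0.134,0,0,-85.5,0.0487,0.2147,-0.134,0,0,-85.5],
  claw=0.06,
)

```text
clock: 23.9
eef_pos: [647.1, 236.1, 3.9]
eef_rot: [3.14, -0.001, 1.458]
wrist_force: [1.0, -0.5, 0.1]
finger_gap: 60.3
finger_force: 0.0
```

Request:
jog_arm(
  plan=[0,0,0,0,0,0,0,0,0,0,0,0,0,0,0,0,0,0,0,0,0,0,0,0,0,0,0,0,0,0,0,0,0,0,0,0,0,0,0,0,0,0,0,0,0,0,0,0],
  claw=0.012,
  force=30,
)

```text
clock: 24.7
eef_pos: [646.7, 236.0, 3.0]
eef_rot: [3.141, -0.0, 1.457]
wrist_force: [0.9, -0.3, -0.5]
finger_gap: 24.7
finger_force: 30.0
```

```bash
python3 look.py
```

```text
wood green c=(536.7,-66.7) mean=(535.9,-67.1) size 25x51 long axis 64.7deg z=44.2 n=110
wood blue c=(541.4,32.2) mean=(541.4,32.6) size 16x28 long axis 83.6deg z=42.9 n=55
tube green c=(534.9,-68.4) mean=(535.0,-67.9) size 15x48 long axis 79.8deg z=43.4 n=90
tube blue c=(566.8,31.6) mean=(550.7,33.9) size 27x68 long axis 179.0deg z=42.2 n=86
work green c=(577.8,-76.8) mean=(577.3,-76.7) size 45x75 long axis 168.9deg z=62.1 n=505
work blue c=(596.1,20.4) mean=(595.0,21.1) size 21x100 long axis 169.1deg z=62.4 n=267
hex green c=(577.8,-76.7) mean=(577.7,-76.7) size 45x75 long axis 168.8deg z=62.3 n=490
hex blue c=(596.3,21.0) mean=(594.8,21.3) size 20x100 long axis 169.1deg z=62.7 n=254
```

The hexagon bar is centred on the tube, with its top at 62.5 mm, level with the steel block. Placing the strap now.

Request:
jog_arm(
  plan=[0,0,0.02,0,0,0,0,0,0.06,0,0,0,0,0,0.11,0,0,0,-0.0578,-0.2634,0.12,0,0,-4.5,-0.0578,-0.2634,0.12,0,0,-4.5,-0.0578,-0.2634,0.12,0,0,-4.5,-0.0578,-0.2634,0.12,0,0,-4.5,-0.0578,-0.2634,0.12,0,0,-4.5,-0.0578,-0.2634,0.12,0,0,-4.5,-0.0578,-0.2634,0.12,0,0,-4.5,-0.0578,-0.2634,0.12,0,0,-4.5],
)

```text
clock: 25.85
eef_pos: [588.8, -27.2, 122.8]
eef_rot: [-3.141, -0.0, 1.378]
wrist_force: [-0.1, 0.7, -2.6]
finger_gap: 24.4
finger_force: 30.0
```

Run:
```python
from h import *
p,d=camera("side");W=world("side",d);cv2.imwrite("pics/flat.png",cv2.resize(p[140:290,220:420][:,:,::-1],None,fx=4,fy=4,interpolation=2))
```

```text
(no output)
```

View pics/flat.png

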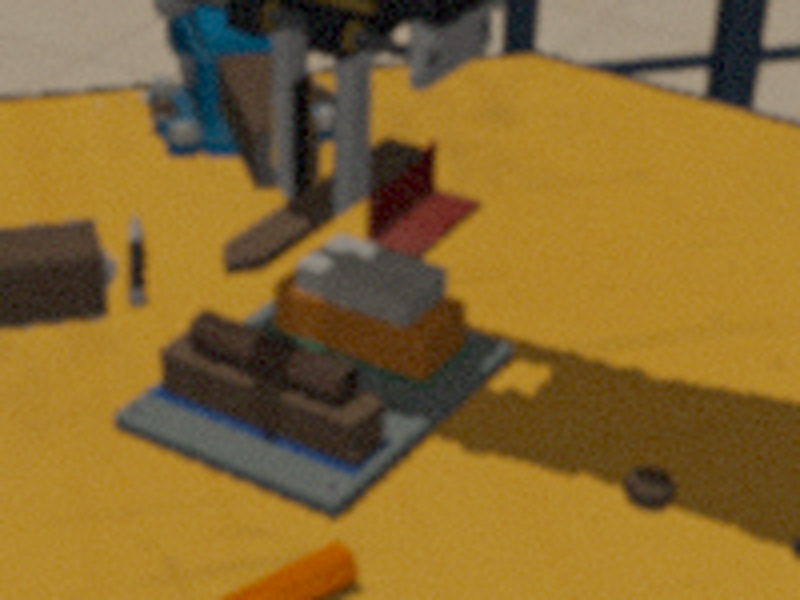

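The strap is level and in line across both piles, at crop (320,210). Lowering and releasing.

Request:
jog_arm(
  plan=[0,0,-0.025,0,0,0,0,0,-0.04,0,0,0,0,0,-0.048,0,0,0,0,0,-0.053,0,0,0,0,0,-0.0555,0,0,0,0,0,-0.0572,0,0,0,0,0,-0.0575,0,0,0,0,0,-0.0575,0,0,0],
)

```text
clock: 26.7
eef_pos: [589.1, -27.5, 65.9]
eef_rot: [3.141, -0.0, 1.379]
wrist_force: [0.1, -0.0, -2.8]
finger_gap: 24.1
finger_force: 30.0
```

Request:
jog_arm(
  plan=[0,0,0,0,0,0,0,0,0,0,0,0,0,0,0,0,0,0,0,0,0,0,0,0,0,0,0,0,0,0,0,0,0.03,0,0,0,0,0,0.07,0,0,0,0,0,0.12,0,0,0,-0.15,0.1,0.15,0,0,0,-0.15,0.15,0.15,0,0,0,-0.2,0.2,0.15,0,0,0,-0.2,0.2,0.15,0,0,0,-0.2,0.2,0.15,0,0,0,-0.2,0.2,0.15,0,0,0,-0.2,0.2,0.15,0,0,0],
  claw=0.05,
)

```text
clock: 28.2
eef_pos: [386.9, 174.8, 216.3]
eef_rot: [3.141, -0.001, 1.383]
wrist_force: [-0.1, -0.7, 0.1]
finger_gap: 49.6
finger_force: 0.0
```

```bash
cat >> look.py <<'E'
print("flat",rect(v&(abs(z-70)<4),W))
p,d=camera("side");cv2.imwrite("pics/end.png",cv2.resize(p[140:290,220:420][:,:,::-1],None,fx=4,fy=4,interpolation=2))
E
python3 look.py
```

```text
wood green c=(534.7,-68.2) mean=(534.9,-68.5) size 15x48 long axis 80.2deg z=44.2 n=105
wood blue c=(550.6,30.0) mean=(545.1,31.5) size 29x35 long axis 168.5deg z=42.5 n=65
tube green c=(534.7,-68.2) mean=(534.7,-69.5) size 15x48 long axis 80.2deg z=43.5 n=82
tube blue c=(555.6,29.4) mean=(545.5,30.4) size 30x44 long axis 169.4deg z=42.0 n=83
work green c=(554.1,-72.1) mean=(554.1,-72.0) size 26x45 long axis 79.1deg z=62.2 n=180
work blue c=(565.9,26.8) mean=(565.9,26.9) size 19x39 long axis 172.0deg z=62.6 n=108
hex green c=(555.9,-72.5) mean=(554.6,-72.1) size 30x45 long axis 79.1deg z=62.4 n=189
hex blue c=(566.2,27.5) mean=(566.4,27.2) size 18x39 long axis 170.8deg z=62.9 n=105
flat green c=(580.3,-68.4) mean=(580.0,-68.4) size 26x84 long axis 79.0deg z=70.5 n=328
flat blue c=(595.9,13.5) mean=(595.2,11.0) size 26x83 long axis 78.7deg z=70.8 n=301
flat c=(587.9,-27.6) mean=(587.3,-30.3) size 28x166 long axis 78.6deg z=70.6 n=666
```

View pics/end.png

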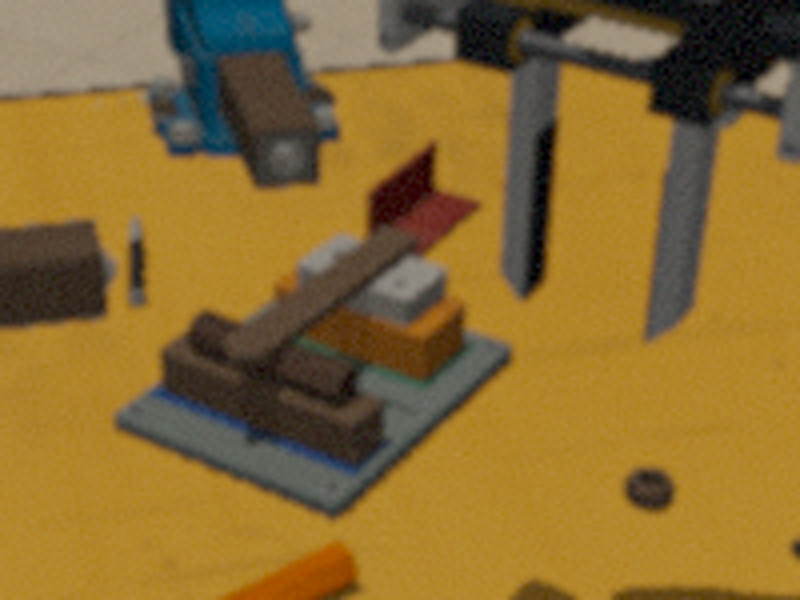

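The picture shows the strap resting across both piles, from crop (245,350) to (395,240). It's centred at (588,-27.6) at 78.6–79°, and its top is at 70.6 mm on both sides. The angle iron and nut look untouched. Handing in.

```bash
python3 -c "
from cell import manip
print(manip.sign_off())"
```

```text
the job is handed in; nothing more can be done
None
```

The clamping set-up is built and was handed in at about 28 s of the 117 s allowed; the hand-in returned no verdict, but the last camera measurements put every piece within tolerance.

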